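Fold back the test enclosure's bifold cover and take out the tested unit

TASK

The orange unit in the blue test enclosure has passed its test. Fold the enclosure's two-panel safety cover right back until its panels stand flat against each other under the light bar, let go of it, then lift the orange unit out and set it down gently, flat and squarely inside the yellow taped rectangle on the grey mat. Don't push hard against the light bar, and leave everything else on the bench where it is.

Things in the scene. Friction and masses are not known exactly. Their poses are not given: they have to be found in the camera images.
- station: Blue test enclosure, fixed: open-topped tub 230 (x) x 260 (y) x 85 mm high, walls 5 mm, floor inside 5 mm above the bench. Origin: centre of its underside; +x to its back, grey control panel on -x, z up. Closed by a cover of two equal clear panels with aluminium edges. Guide rails 8 mm wide at y = +-126 mm reach 105 mm above the bench; a terminal block 22 mm deep, 56 mm high is on the inner back wall.
- rear_panel (a point): Centre of the rear panel, 100 (x) x 240 (y) x 6 mm; z square to it, out of its upper face; y is the station's y. Hinged at the back of the tub (point rear_hinge); its free edge carries the front panel's hinge (the ridge). Folded, it stands upright with the ridge up, 193 mm above the bench.
- front_panel (a point): Centre of the front panel, 100 x 240 x 6 mm; z square to it, out of its upper face (with the red bar). Hinged to the rear panel at the ridge; its leading edge runs in the guide rails and can only slide along the station's x, 93 mm above the bench. As it slides back the ridge rises, until both panels stand upright at the back, undersides flat together.
- cover_rear (a joint): Angle of the rear panel, rad: 0 = flat shut, 1.571 = upright, panels flat together (stop). The front panel leans the other way by the same angle. Friction hinge: stays where left (sinks under 0.01 rad/s). Shut, it is at dead centre: pushing the bar does nothing until the ridge is raised by the knob (about 7 N). Pushing the bar takes about 9 N at 0.35 rad, 6 N at 0.55 rad, 2 N near the end.
- rear_hinge (a point): Axis of the rear hinge, at mid-width: 95 mm behind the station's origin (station +x), 93 mm above the bench. The axis runs along the station's y and lies in the plane of the panel's underside.
- knob_grip (a point): Centre of the head of the black knob on the rear panel, at mid-width, 85 mm from the rear hinge axis. Head: cylinder 28 mm in diameter, 20 mm tall, on a neck 18 mm in diameter; this point is 34 mm above the panel's underside, 28 mm above its upper face, and the head ends 10 mm above it. This point's z is the knob's axis; it turns with the panel and once folded points to the back.
- push_bar (a point): Middle of the red push bar: round, 12 mm in diameter, 150 mm long along the station's y, axis 30 mm above the front panel's underside, 12 mm behind its leading edge, on two 10 mm posts 60 mm either side of the middle. It turns with the front panel. Shut: 93 mm in front of the station's origin, 123 mm above the bench; folded: 65 mm behind it, 105 mm above the bench.
- lamp: Light bar fixed over the back of the enclosure: 55 (x) x 300 (y) x 28 mm, 35 to 90 mm behind the station's origin, underside 242 mm above the bench; posts 18 x 12 mm at x = 62, y = +-138 mm. Origin: as the station's. An upright gripper strikes it at the knob and before the cover is fully folded: lean the tool 25 to 45 degrees, fingertips forward under the bar, wrist towards the station's front.
- unit: The tested unit: closed orange box with a black band round its top, 100 (x) x 60 (y) x 45 mm high, 0.2 to 0.4 kg. Origin: centre of its underside; z up. It lies on the enclosure's floor (underside 5 mm above the bench) in the front half, its long side roughly along the station's x; 35 to 50 mm in front of the station's origin it clears the light bar for an upright gripper.
- mat: Grey mat fixed to the bench, 260 (x) x 220 (y) x 3 mm. Origin: centre of its underside. The taped rectangle is on it.
- mark (a point): Centre of the yellow taped rectangle on the mat, on the mat's upper face, 3 mm above the bench; the rectangle is 130 (x) x 90 (y) mm inside the tape, long side along this point's x. Either long-way-round of the unit is right.
- screwdriver: Bystander: screwdriver lying on the mat behind the taped rectangle, 170 mm long. Leave it.
- reel: Bystander: small flat blue reel, 64 mm in diameter, 14 mm high, on the mat behind the rectangle. Leave it.
- load_block: Bystander: finned aluminium load block, 38 x 38 x 38 mm, inside the enclosure in its back right corner (station -y). Leave it.
- mug: Bystander: white mug, 80 mm in diameter, 95 mm high. Leave it.
- solder_spool: Bystander: metal spool, 60 mm in diameter, 50 mm high. Leave it.
- flux_bottle: Bystander: small white bottle with a red cap, 44 mm in diameter, 100 mm high. Leave it.
- multimeter: Bystander: yellow hand multimeter lying flat, 75 x 155 x 40 mm. Leave it.
- grey_unit: Bystander: a grey unit of the same shape as the orange one, not yet tested. Leave it.

How it is judged:
By the outcome, as a careful person would: the job done as asked, in the order asked, and still so for the second after the job is handed in, with the robot touching nothing.
It also fails if it takes over 66 s, if anything falls off the work surface, if the arm or the gripper's body presses on something with over 40 N, if the wrist force passes 120 N, or if a joint passes its speed limit or range.

ROBOT

A 6-joint arm with a two-finger parallel gripper is mounted at the origin on the work surface. World frame = base frame: x ahead of the robot, y to its left, z up, the work surface at z = 0. Lengths are in mm, angles in rad, forces in N, time in s.
With the tool pointing down it reaches from about 400 to 925 mm from the base axis. Payload 12.5 kg.
Tool frame: the origin (TCP) lies on the centre line of the jaws, within the pads' length; the fingertips stand 17 mm ahead of it and the grasp point (between the pads) lies 2 mm behind it; z points along the fingers, y is the line along which they close (so a half turn about z gives the same grasp; the last joint's range is limited). The gripper opens to 95 mm and grips with 3 to 60 N. Pads are 20 mm wide; open, the fingers measure 119 mm over their backs; the gripper's body (75 mm by 180 mm) begins 59 mm behind the grasp point.
Start: joints at [1.024, 0.491, 1.559, -0, 1.092, -0.106], TCP at [266.65, 565.281, 231.661] pointing down, gripper open.
Joint ranges: [-3.1, 3.1], [-0.84, 2.19], [0.05, 2.79], [-1.13, 4.28], [0.06, 2.93], [-2.69, 2.69]. Speed limits (rad/s): [2.22, 2.22, 2.79, 3.14, 3.14, 3.14].

INTERFACE

Orientations are given as [roll, pitch, yaw] about the fixed x, y, z axes, in that order (R = Rz(yaw) Ry(pitch) Rx(roll)).
In Python, from cell import env gives the robot as it stands.
- The arm moves only by the tool drive_tool, never from a script. Its argument "deltas" is text: rows parted by semicolons, each of 4 numbers parted by spaces: the shift along the world's x, y, z normalised to -1 to 1, where 1 is 100 mm, then the turn about the world's z normalised to -1 to 1, where 1 is 180 degrees. A call has 1 to 10 rows; each row shifts and turns the commanded pose from where the row before left it; what a row does not reach is not made up. A row lasts 1/12 s, in which the tool goes at most 41.7 mm and 7.16 degrees, less where a joint would pass 70% of its speed; a pose out of reach is approached as far as the arm can. A call with a number of a shift or a turn outside -1 to 1 is refused whole. A call with a gripper value outside its range is refused whole. "gripper" is the closure, from 0 (fully open) to 1 (shut), set as the call begins (left out, the last holds). The fingers move at their own pace and stop on an object; the grip force is fixed at half the most. Time passes only in rows, so rows that do not move let the fingers close. It gives the time, the measured TCP pose, the force, the opening and the grip force at its end, in the units of the state.
- env.state(): the state, without advancing time (a new reading comes with each control period).
- env.read_camera(name): name is "scene" or "top"; returns (picture, depth): 480x640x3 uint8, red, green, blue; 480x640 float32, mm along the optical axis (not along the pixel's ray), 0 where there is no reading.
- env.camera_params(name): a dict with "mtx" (3x3 intrinsics, pixels), "k1" (the pictures are not rectified: a ray, as slopes to the right and down, at radius r is drawn at 1 + k1 r^2 times it, then the intrinsics apply), "camera_from_world" (4x4, takes a point from world to camera coordinates). Camera axes: x right, y down, z forward; pixel columns grow to the right and rows downward; lengths in mm; the calibration is good to about 2 mm. A picture is of the moment at which its call begins. camera_params takes no time and is no camera call.
- env.job_done(): hands the job in; it is judged then, once.
The state is a dict: "t": time; "joints": joint angles; "qvel": joint speeds; "tau": joint torques, N m; "eef_pos": TCP position; "tcp_rot": TCP orientation; "ft_force": force on the tool from outside, world axes, zero at the start; "moment": the same for the moment, N m; "opening": opening from 0.0 (shut) to 1.0 (fully open); "grip_force": force on a finger pad.
Only numpy, scipy, OpenCV 4.12 (cv2) and the standard library are available. Lean on these libraries where they do the work, as an engineer would, in place of code of your own. Each camera call takes 0.05 s, during which the arm holds its last target. There are 200 camera calls.

## Working session

There is one attempt and no reset: what is moved stays moved. The work goes in short steps, Python scripts to look and compute and a tool call to move; the robot and the scene stay as the last step left them, time stands still between calls to the robot, and variables do not carry over. Pictures are saved under pics/ and viewed, at most 10 in all, crops included, and the job is handed in when it is done.

Besides the shell and the picture viewer there is one more tool, called after ">>>" by a JSON object that holds its "method" and its "body", one argument or row to a line. drive_tool: Moves the arm, as the interface text tells. Its arguments: {"type":"object","properties":{"deltas":{"type":"string"},"gripper":{"type":"number"}},"required":["deltas"]}

```bash
ls; mkdir -p pics; python3 - <<'E'
from cell import env
import cv2,numpy as np
for n in("scene","top"):
    p,d=env.read_camera(n); cv2.imwrite(f"pics/{n}0.png",p[:,:,::-1]); np.save(f"pics/{n}0.npy",d)
    c=env.camera_params(n); print(n,c)
print(env.state())
E
```

```text
pics
scene {'mtx': array([[478.35971344,   0.        , 328.72883047],
       [  0.        , 478.35971344, 231.65866866],
       [  0.        ,   0.        ,   1.        ]]), 'k1': -0.12043572417965809, 'camera_from_world': array([[-6.50576016e-01,  7.59359100e-01,  1.11626137e-02,
         3.98443754e+02],
       [ 5.91546625e-01,  5.15911947e-01, -6.19602658e-01,
        -3.03846718e+02],
       [-4.76259842e-01, -3.96495422e-01, -7.84836252e-01,
         1.56679804e+03],
       [ 0.00000000e+00,  0.00000000e+00,  0.00000000e+00,
         1.00000000e+00]])}
top {'mtx': array([[503.48978452,   0.        , 320.95127865],
       [  0.        , 503.48978452, 236.05723031],
       [  0.        ,   0.        ,   1.        ]]), 'k1': -0.002018143394909257, 'camera_from_world': array([[ 1.83453761e-02, -9.99821647e-01,  4.48559820e-03,
        -3.04588671e+00],
       [-9.97289512e-01, -1.86182692e-02, -7.11827817e-02,
         6.37345232e+02],
       [ 7.12536002e-02, -3.16756514e-03, -9.97453202e-01,
         1.51529100e+03],
       [ 0.00000000e+00,  0.00000000e+00,  0.00000000e+00,
         1.00000000e+00]])}
{'t': 0.1, 'joints': array([ 1.02441418e+00,  4.91473945e-01,  1.55939085e+00,  2.81466326e-06,
        1.09170038e+00, -1.05604255e-01]), 'qvel': array([-0.00066996, -0.00041117, -0.0020787 , -0.0011538 ,  0.00033382,
       -0.00090942]), 'tau': array([ 1.58364077e-03, -6.13618040e+01, -2.58604914e+01,  6.92886813e-02,
        4.70333279e-02, -9.50615595e-05]), 'eef_pos': array([266.52874082, 565.09953885, 231.13511162]), 'tcp_rot': array([-3.14062582e+00, -1.04993623e-04,  2.70081341e+00]), 'ft_force': array([0.27505847, 0.12349936, 0.23578918]), 'moment': array([ 0.02903428,  0.00219517, -0.01558793]), 'grip_force': 0.0, 'opening': 0.9969900325355028}
```

View pics/scene0.png

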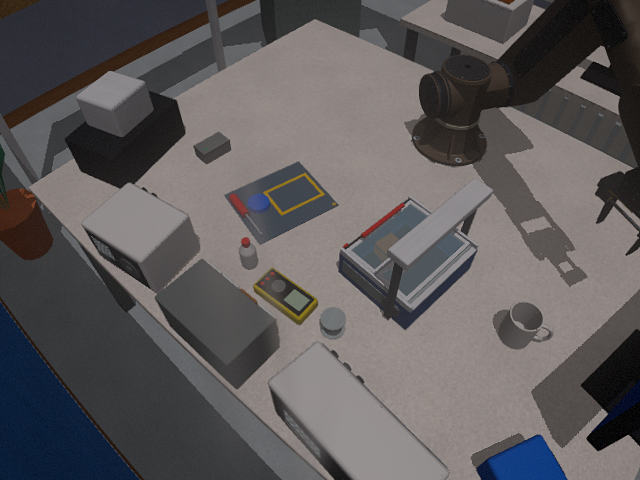

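View pics/top0.png

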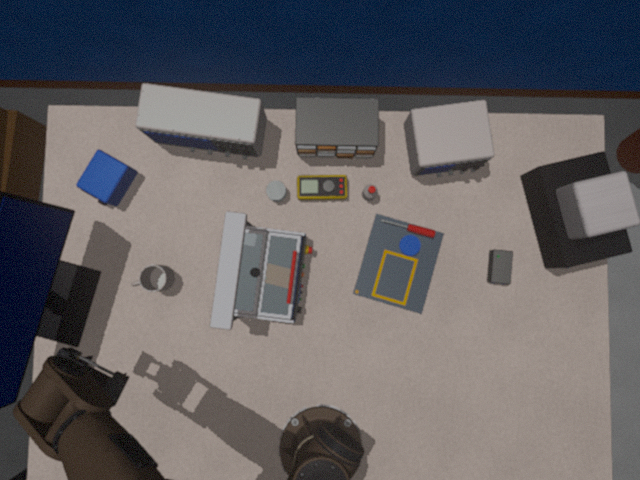

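```bash
cat > h.py <<'E'
import cv2,numpy as np
from cell import env
def cloud(n,d):
    c=env.camera_params(n);K=c["mtx"];T=c["camera_from_world"];k=c["k1"]
    v,u=np.mgrid[0:480,0:640]
    p=cv2.undistortPoints(np.stack([u,v],-1).reshape(-1,1,2).astype(float),K,np.array([k,0,0,0])).reshape(480,640,2)
    P=np.dstack([p*d[...,None],d])
    return (P-T[:3,3])@T[:3,:3]
def rect(P,m,name):
    q=P[m]
    r=cv2.minAreaRect(q[:,:2].astype(np.float32)) if len(q) else None
    print(name,len(q),r and [np.round(x,1) for x in r],np.round(np.median(q,0),1))
E
python3 - <<'E'
from h import *
for n in("top","scene"):
    p=cv2.imread(f"pics/{n}0.png");d=np.load(f"pics/{n}0.npy");P=cloud(n,d);x,y,z=P[...,0],P[...,1],P[...,2]
    h=cv2.cvtColor(p,cv2.COLOR_BGR2HSV);H,S,V=[h[...,i].astype(int) for i in range(3)]
    reg=(x>200)&(x<480)&(y>-20)&(y<330)
    print(n)
    rect(P,reg&(z>255)&(z<285),"lamp")
    red=((H<8)|(H>172))&(S>120)
    rect(P,reg&red&(z>108)&(z<140)&(y<150),"bar")
    rect(P,reg&(V<60)&(z>128)&(z<145),"knob")
    yel=(H>18)&(H<32)&(S>130)
    rect(P,yel&(y<-80)&(y>-320)&(z<15)&(z>-10)&(x>250)&(x<480),"tape")
    rect(P,(H>5)&(H<25)&(S>40)&reg&(z<90)&(z>20),"orange")
    m=reg&(z>20)&(z<110)&(y<250); rect(P,m,"tub?")
    pts=P[reg&(z>60)&(z<90)]; print("min y of z60-90",np.percentile(pts[:,1],[1,5,50]))
T=P
p=cv2.imread("pics/top0.png")[200:345,190:330]; cv2.imwrite("pics/top0c.png",cv2.resize(p,None,fx=4,fy=4,interpolation=cv2.INTER_CUBIC))
E
```

```text
top
lamp 887 [array([429.7, 256.5]), array([ 56. , 101.8]), np.float64(84.6)] [429.5 255.9 269.4]
bar 49 [array([460.1,  96.5]), array([ 9.6, 37.9]), np.float64(83.9)] [458.6  96.1 127.7]
knob 0 None [nan nan nan]
tape 154 [array([ 456.7, -182.8]), array([162.5,  43.8]), np.float64(89.4)] [ 454.6 -212.     3.2]
orange 6 [array([431. ,  72.7]), array([12.7, 49.9]), np.float64(82.4)] [419.8  71.3  53.5]
tub? 1888 [array([430.7, 158.1]), array([183.9,  99. ]), np.float64(89.7)] [432.9 160.9  99.9]
min y of z60-90 [70.53205604 72.7596433  80.17043929]
scene
lamp 827 [array([431.2, 256.8]), array([ 55.5, 103.7]), np.float64(83.3)] [432.7 259.3 269.3]
bar 56 [array([459.5,  97.4]), array([ 9.3, 40.9]), np.float64(84.0)] [460.1  97.7 127.8]
knob 33 [array([397.8, 259.6]), array([17.8,  6.3]), np.float64(80.2)] [397.1 261.4 135.9]
tape 131 [array([ 461.7, -182.1]), array([165.9,  47.2]), np.float64(84.0)] [ 454.2 -209.4    3.5]
orange 0 None [nan nan nan]
tub? 960 [array([430.4, 165.3]), array([ 98.8, 169.4]), np.float64(0.0)] [431.6 132.8 100.2]
min y of z60-90 [ 82.02003611 289.49574106 305.98221809]
  return _methods._mean(a, axis=axis, dtype=dtype,
  ret = um.true_divide(
```

View pics/top0c.png

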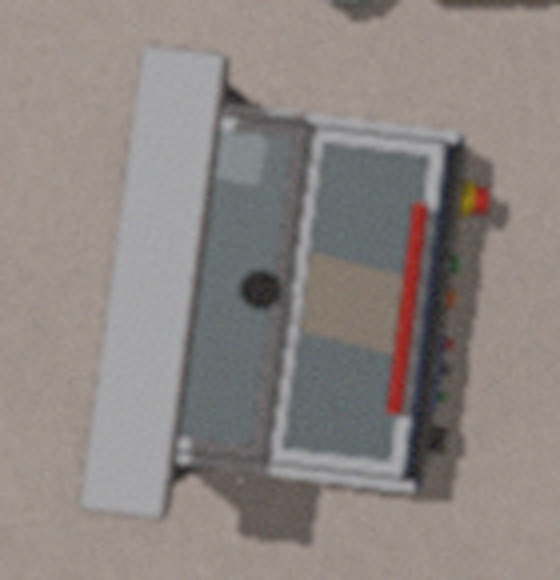

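```bash
python3 - 2>/dev/null <<'E'
from h import *
for n in("top","scene"):
    p=cv2.imread(f"pics/{n}0.png");d=np.load(f"pics/{n}0.npy");P=cloud(n,d);x,y,z=P[...,0],P[...,1],P[...,2]
    h=cv2.cvtColor(p,cv2.COLOR_BGR2HSV);H,S,V=[h[...,i].astype(int) for i in range(3)]
    reg=(x>200)&(x<640)&(y>-20)&(y<330)
    print(n)
    for lo,hi in((255,285),(262,276)): rect(P,reg&(z>lo)&(z<hi)&(y>150),"lamp")
    red=((H<8)|(H>172))&(S>120)
    m=reg&red&(z>110)&(z<140)&(y<150)
    rect(P,m,"bar"); q=P[m]; q=q[:,:2]; print(cv2.fitLine(q.astype(np.float32),cv2.DIST_HUBER,0,.01,.01).ravel(),q.mean(0))
    rect(P,reg&(V<70)&(z>127)&(z<150)&(y>120)&(y<220),"knob")
    yel=(H>18)&(H<32)&(S>130)
    rect(P,yel&(y<-70)&(y>-320)&(z<15)&(z>-10)&(x>250)&(x<640),"tape")
    m=reg&(z>30)&(y<70); print("front stuff",np.round(P[m][np.argsort(P[m][:,1])][::12],0).tolist()[:12])
    if n=="top": 
        for (u,v) in((255,272),(291.8,277),(277,276),(267,275),(290,280),(276,264),(287,288)): print(u,v,np.round(P[int(v),int(u)],1),h[int(v),int(u)])
E
```

```text
top
lamp 2284 [array([510.9, 248.9]), array([ 56.8, 264.9]), np.float64(84.0)] [508.3 247.5 269.5]
lamp 2213 [array([511. , 248.8]), array([ 56.7, 264.9]), np.float64(83.9)] [508.3 248.2 269.6]
bar 180 [array([513.6,  90.9]), array([  9.9, 145.5]), np.float64(84.0)] [513.5  91.  128. ]
[ 9.9441922e-01 -1.0550061e-01  5.1344092e+02  9.0751900e+01] [512.84669272  90.81949797]
knob 62 [array([524.4, 192.9]), array([22.6, 21.1]), np.float64(2.2)] [524.3 192.6 138.6]
tape 448 [array([ 521.8, -195.7]), array([157.5, 150.8]), np.float64(75.2)] [ 515.1 -221.     3.5]
front stuff [[528.0, 14.0, 1557.0], [528.0, 14.0, 1557.0], [528.0, 14.0, 1557.0], [528.0, 14.0, 1557.0], [528.0, 14.0, 1557.0], [528.0, 14.0, 1557.0], [528.0, 14.0, 1557.0], [528.0, 14.0, 1557.0], [528.0, 14.0, 1557.0], [528.0, 14.0, 1557.0], [528.0, 14.0, 1557.0], [528.0, 14.0, 1557.0]]
255 272 [524.4 192.4 138.8] [50 14 53]
291.8 277 [512.1  91.8 126. ] [  2 197 155]
277 276 [513.9 133.7  98.2] [ 14  42 127]
267 275 [516.3 163.1  93.6] [ 16  52 132]
290 280 [503.6  94.4 126.6] [  2 183 152]
276 264 [548.5 137.5  98.4] [ 96  12 104]
287 288 [480.1 103.8 102.3] [  8  24 117]
scene
lamp 2481 [array([510.9, 248. ]), array([ 56.6, 264. ]), np.float64(83.8)] [523.3 250.2 269.6]
lamp 2377 [array([510.9, 248. ]), array([ 56.6, 264. ]), np.float64(83.8)] [523.7 249.1 269.7]
bar 219 [array([514.1,  91.2]), array([ 12.3, 150.7]), np.float64(84.0)] [520.6  92.  128. ]
[ 9.94834840e-01 -1.01506665e-01  5.18634705e+02  9.19679489e+01] [517.94644288  91.91571371]
knob 0 None [nan nan nan]
tape 377 [array([ 520.6, -196.7]), array([161.4, 150.7]), np.float64(75.2)] [ 513.2 -210.3    3.5]
front stuff [[599.0, 35.0, 56.0], [593.0, 41.0, 55.0], [640.0, 59.0, 85.0], [597.0, 62.0, 89.0], [639.0, 63.0, 40.0], [600.0, 64.0, 91.0], [639.0, 66.0, 107.0], [619.0, 69.0, 97.0]]
```

>>> {"method": "drive_tool", "body": {
  "deltas": "0 0 0.4 -0.0393; 0 0 0.4 -0.0393; 0 0 0.4 -0.0393; 0.21 -0.345 0 -0.0393; 0.21 -0.345 0 -0.0393; 0.21 -0.345 0 -0.0393; 0.21 -0.345 0 -0.0393; 0.21 -0.345 0 -0.0393; 0.21 -0.345 0 -0.0393; 0.21 -0.345 0 -0.0393",
  "gripper": 1
}}

```text
t: 0.93
eef_pos: [414.1, 322.0, 351.5]
tcp_rot: [-3.141, 0.0, 1.46]
ft_force: [1.0, -0.4, -0.5]
opening: 0.356
grip_force: 0.0
```

>>> {"method": "drive_tool", "body": {
  "deltas": "0.215 -0.345 0 0; 0.215 -0.345 0 0; 0.215 -0.345 0 0; 0.215 -0.345 0 0; 0.215 -0.345 0 0; 0 0 0 0; 0 0 0 0; 0 0 0 0"
}}

```text
t: 1.6
eef_pos: [520.9, 151.4, 351.4]
tcp_rot: [-3.141, -0.0, 1.465]
ft_force: [-0.5, 0.4, 1.1]
opening: 0.003
grip_force: 0.0
```

>>> {"method": "drive_tool", "body": {
  "deltas": "0 0 -0.4 0; 0 0 -0.4 0; 0 0 -0.4 0; 0 0 -0.4 0; 0 0 -0.4 0; 0 0 -0.095 0; 0 0 0 0; 0.01 0.12 0 0; 0 0 0 0; 0 0 0 0"
}}

```text
t: 2.43
eef_pos: [523.0, 164.4, 144.3]
tcp_rot: [3.138, -0.001, 1.468]
ft_force: [-0.2, -0.7, -0.1]
opening: 0.006
grip_force: 0.0
```

>>> {"method": "drive_tool", "body": {
  "deltas": "0.005 0.05 0 0; 0.005 0.05 0 0; 0 0 0 0; 0 0 0 0"
}}

```text
t: 2.77
eef_pos: [523.2, 170.3, 143.6]
tcp_rot: [3.141, 0.005, 1.468]
ft_force: [-2.3, -27.3, 11.5]
opening: 0.005
grip_force: 14.1
```

>>> {"method": "drive_tool", "body": {
  "deltas": "0.003 0.03 0 0; 0.003 0.03 0 0; 0 0 0 0; 0 0 0 0"
}}

```text
t: 3.1
eef_pos: [523.3, 171.4, 143.9]
tcp_rot: [-3.14, 0.013, 1.469]
ft_force: [-5.9, -67.0, 23.2]
opening: 0.004
grip_force: 33.8
```

>>> {"method": "drive_tool", "body": {
  "deltas": "-0.005 -0.05 0 0; 0 0 0.03 0; 0 0 0.03 0; 0.001 0.01 0.03 0; 0.001 0.01 0.03 0; 0 0 0 0"
}}

```text
t: 3.6
eef_pos: [523.7, 175.1, 155.3]
tcp_rot: [3.14, 0.002, 1.466]
ft_force: [-0.5, -11.7, 1.9]
opening: 0.002
grip_force: 6.1
```

>>> {"method": "drive_tool", "body": {
  "deltas": "0.001 0.01 0.03 0; 0.001 0.01 0.03 0; 0.001 0.01 0.03 0; 0.001 0.01 0 0; 0 0 0 0"
}}

```text
t: 4.02
eef_pos: [523.7, 179.2, 164.0]
tcp_rot: [3.141, 0.002, 1.467]
ft_force: [-1.5, -10.2, 3.4]
opening: -0.001
grip_force: 5.8
```

>>> {"method": "drive_tool", "body": {
  "deltas": "-0.02 -0.2 0.1 0; -0.27 -0.24 0 0; -0.27 -0.24 0 0; -0.27 -0.24 0 0; -0.27 -0.24 0 0; 0 0 0 0; 0 0 -0.32 0; 0 0 -0.31 0; 0 0 0 0; 0 0 0 0"
}}

```text
t: 4.85
eef_pos: [413.8, 64.4, 110.2]
tcp_rot: [-3.139, 0.0, 1.466]
ft_force: [0.4, -1.3, 0.6]
opening: 0.005
grip_force: 0.0
```

```bash
python3 - 2>/dev/null <<'E'
from h import *
n="top";p,d=env.read_camera(n);P=cloud(n,d)
O=np.array([523.5,183.2]);e=np.array([.1045,.9945]);f=np.array([-.9945,.1045])
q=P[...,:2]-O; sx,sy=q@e,q@f
h=cv2.cvtColor(p,cv2.COLOR_RGB2HSV)
red=((h[...,0]<8)|(h[...,0]>172))&(h[...,1]>120)&(abs(sy)<90)&(abs(sx)<120)&(P[...,2]>105)
print("bar",np.median(sx[red]),np.median(P[...,2][red]))
for a in range(-110,40,10):
    m=(abs(sx-a)<5)&(abs(sy-40)<15)&(P[...,2]>60); print(a,np.round(np.percentile(P[...,2][m],[10,50,90]),0),m.sum())
cv2.imwrite("pics/top1.png",cv2.resize(p[200:345,190:330,::-1],None,fx=4,fy=4))
E
```

```text
bar -94.22898248636871 129.2139173847561
-110 [ 88. 212. 217.] 48
-100 [164. 208. 215.] 27
-90 [101. 127. 133.] 26
-80 [ 99. 104. 107.] 36
-70 [102. 105. 108.] 37
-60 [103. 107. 112.] 37
-50 [105. 109. 113.] 38
-40 [108. 111. 115.] 37
-30 [110. 114. 118.] 38
-20 [111. 117. 120.] 38
-10 [116. 118. 122.] 40
0 [116. 121. 125.] 36
10 [114. 118. 123.] 40
20 [113. 116. 119.] 30
30 [110. 114. 118.] 41
```

View pics/top1.png

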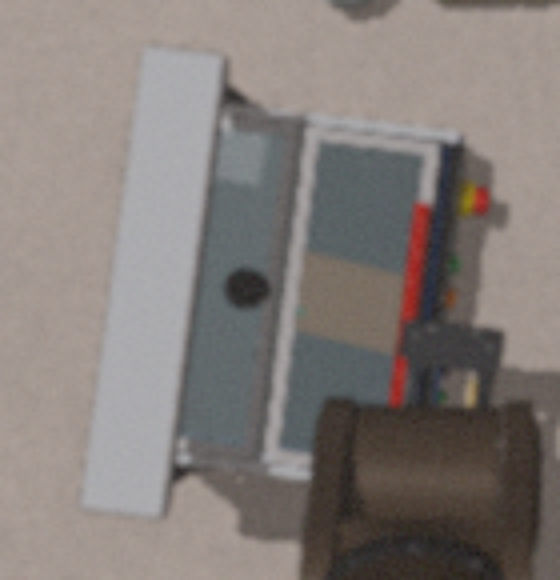

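>>> {"method": "drive_tool", "body": {
  "deltas": "0.017 0.16 0 0; 0 0 0 0; 0.004 0.04 0 0; 0.004 0.04 0 0; 0.004 0.04 0 0; 0 0 0 0"
}}

```text
t: 5.4
eef_pos: [417.4, 92.0, 111.4]
tcp_rot: [3.139, 0.0, 1.467]
ft_force: [0.2, -6.5, 2.7]
opening: 0.001
grip_force: 3.0
```

>>> {"method": "drive_tool", "body": {
  "deltas": "0.004 0.04 0 0; 0.004 0.04 0 0; 0.004 0.04 0 0; 0.004 0.04 0 0; 0.004 0.04 0 0; 0 0 0 0; -0.03 -0.3 0 0; -0.03 -0.3 0 0; 0 0 0.15 0; 0 0 0 0"
}}

```text
t: 6.23
eef_pos: [413.4, 51.1, 127.1]
tcp_rot: [3.139, -0.0, 1.464]
ft_force: [0.9, 0.4, -0.3]
opening: 0.002
grip_force: 0.0
```

>>> {"method": "drive_tool", "body": {
  "deltas": "0.327 0.06 -0.03 0; 0.327 0.06 -0.03 0; 0.327 0.06 -0.03 0; 0.015 0.13 0 0; 0.006 0.06 0 0; 0.006 0.06 0 0; 0.006 0.06 0 0; 0.006 0.06 0 0; 0.006 0.06 0 0; 0 0 0 0"
}}

```text
t: 7.07
eef_pos: [514.1, 113.9, 116.1]
tcp_rot: [-3.141, 0.0, 1.467]
ft_force: [-0.3, -0.4, 0.1]
opening: 0.007
grip_force: 0.0
```

```bash
python3 - 2>/dev/null <<'E'
from h import *
p,d=env.read_camera("scene"); a=p[150:350,300:500,::-1]
p2,d2=env.read_camera("top"); b=p2[200:345,190:330,::-1]
cv2.imwrite("pics/c2.png",np.hstack([cv2.resize(a,(400,400)),cv2.resize(b,(400,400))]))
print(env.state()["ft_force"],env.state()["eef_pos"])
E
```

```text
[ 0.2646543   0.09172157 -0.14787943] [514.70608943 113.53848484 116.35806574]
```

View pics/c2.png

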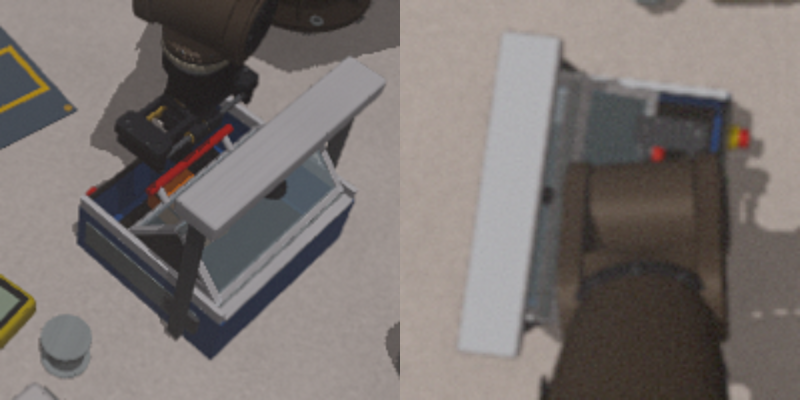

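>>> {"method": "drive_tool", "body": {
  "deltas": "0.006 0.06 0 0; 0.006 0.06 0 0; 0.006 0.06 0 0; 0.006 0.06 0 0; 0.006 0.06 0 0; 0.006 0.06 0 0; 0.006 0.06 0 0; 0.006 0.06 0 0; 0.004 0.04 0 0; 0 0 0 0"
}}

```text
t: 8.0
eef_pos: [520.8, 166.3, 116.3]
tcp_rot: [3.141, -0.001, 1.467]
ft_force: [0.6, 0.1, -0.0]
opening: 0.007
grip_force: 0.0
```

>>> {"method": "drive_tool", "body": {
  "deltas": "0.006 0.06 0 0; 0.006 0.065 0 0; 0 0 0 0; 0.001 0.01 0 0; 0 0 0 0"
}}

```text
t: 8.42
eef_pos: [522.0, 179.1, 116.3]
tcp_rot: [3.141, -0.0, 1.466]
ft_force: [0.6, 0.4, 0.5]
opening: 0.007
grip_force: 0.0
```

```bash
python3 - 2>/dev/null <<'E'
from h import *
O=np.array([523.5,183.2]);e=np.array([.1045,.9945]);f=np.array([-.9945,.1045])
n="scene";p,d=env.read_camera(n);P=cloud(n,d)
q=P[...,:2]-O; sx,sy=q@e,q@f;z=P[...,2]
h=cv2.cvtColor(p,cv2.COLOR_RGB2HSV)
red=((h[...,0]<8)|(h[...,0]>172))&(h[...,1]>120)&(abs(sy)<90)&(abs(sx)<120)&(z>95)
print("bar",np.median(sx[red]),np.median(z[red]),red.sum())
m=(h[...,2]<60)&(abs(sy)<22)&(sx>90)&(sx<150)&(z>150)&(z<215)
print("knob",m.sum(),np.round(np.percentile(sx[m],[3,50,97])),np.round(np.percentile(z[m],[3,50,97])))
for a in range(60,150,10):
    m=(abs(sx-a)<5)&(abs(sy-60)<25)&(z<220)&(z>90); print(a,np.round(np.percentile(z[m],[10,50,90])),m.sum())
print(env.state()["ft_force"],env.state()["eef_pos"])
cv2.imwrite("pics/c3.png",cv2.resize(p[150:350,300:500,::-1],(600,600)))
E
```

```text
bar 5.7305694972501655 113.809593299563 3
knob 145 [ 92. 105. 115.] [179. 193. 199.]
```

>>> {"method": "drive_tool", "body": {
  "deltas": "-0.02 -0.2 0 0; -0.02 -0.2 0 0; 0 0 0.4 0; 0 0 0.4 0; 0 0 0.4 0; 0 0 0.4 0; 0 0 0.4 0; 0.035 0.313 0 0; 0.035 0.313 0 0; 0.035 0.313 0 0"
}}

```text
t: 9.3
eef_pos: [528.5, 233.5, 317.4]
tcp_rot: [3.139, -0.001, 1.465]
ft_force: [0.1, -0.3, -0.6]
opening: 0.006
grip_force: 0.0
```

>>> {"method": "drive_tool", "body": {
  "deltas": "0.035 0.313 0 0; 0.033 0.313 0 0; 0 0 0 0; 0 0 -0.3 0; 0 0 -0.3 0; 0 0 -0.3 0; 0 0 0 0; 0 0 -0.05 0; 0 0 0 0; 0 0 0 0"
}}

```text
t: 10.13
eef_pos: [535.8, 295.3, 222.9]
tcp_rot: [3.139, -0.001, 1.466]
ft_force: [0.3, 1.3, 0.4]
opening: 0.002
grip_force: 0.0
```

>>> {"method": "drive_tool", "body": {
  "deltas": "0 0 -0.02 0; 0 0 -0.02 0; 0 0 -0.02 0; 0 0 -0.015 0; 0 0 0 0; 0 0 0 0"
}}

```text
t: 10.63
eef_pos: [535.7, 295.8, 216.5]
tcp_rot: [3.138, -0.002, 1.466]
ft_force: [-4.5, -0.6, 19.1]
opening: 0.0
grip_force: 9.4
```

>>> {"method": "drive_tool", "body": {
  "deltas": "0.002 0.02 0 0; 0.002 0.02 -0.003 0; 0.002 0.02 -0.003 0; 0.002 0.02 -0.004 0; 0.002 0.02 -0.004 0; 0 0 0 0"
}}

```text
t: 11.13
eef_pos: [536.7, 306.2, 214.8]
tcp_rot: [3.138, -0.003, 1.466]
ft_force: [-3.0, 2.6, 16.2]
opening: 0.005
grip_force: 8.2
```

>>> {"method": "drive_tool", "body": {
  "deltas": "0.002 0.02 -0.004 0; 0.002 0.02 -0.005 0; 0.002 0.02 -0.006 0; 0.002 0.02 -0.007 0; 0.002 0.02 -0.008 0; 0.002 0.02 -0.008 0; 0.002 0.02 -0.008 0; 0 0 0 0; 0 0 0 0"
}}

```text
t: 11.88
eef_pos: [538.3, 320.8, 210.6]
tcp_rot: [3.137, -0.004, 1.466]
ft_force: [-3.6, 5.0, 17.9]
opening: 0.007
grip_force: 8.6
```

>>> {"method": "drive_tool", "body": {
  "deltas": "0.002 0.02 -0.01 0; 0 0.01 -0.01 0; 0 0 -0.01 0; 0 0 -0.01 0; 0 0 0 0; 0 0 0 0"
}}

```text
t: 12.38
eef_pos: [538.8, 325.0, 208.7]
tcp_rot: [3.135, -0.007, 1.466]
ft_force: [-7.0, 9.6, 31.1]
opening: 0.003
grip_force: 15.7
```

>>> {"method": "drive_tool", "body": {
  "deltas": "0 0 0.4 0; 0 0 0.4 0; 0 0 0.4 0; -0.08 -0.4 0 0; -0.08 -0.4 0 0; -0.08 -0.4 0 0; -0.08 -0.4 0 0; -0.08 -0.4 0 0; -0.08 -0.4 0 0; -0.08 -0.4 0 0",
  "gripper": 0
}}

```text
t: 13.22
eef_pos: [480.9, 40.7, 324.1]
tcp_rot: [3.141, -0.0, 1.467]
ft_force: [1.9, -1.0, 0.2]
opening: 0.648
grip_force: 0.0
```

>>> {"method": "drive_tool", "body": {
  "deltas": "-0.08 -0.4 0 0; -0.08 -0.4 0 0; 0 0 0 0; 0 0 0 0"
}}

```text
t: 13.55
eef_pos: [465.5, -39.5, 324.0]
tcp_rot: [3.141, 0.0, 1.462]
ft_force: [-0.2, -0.0, -0.7]
opening: 0.928
grip_force: 0.0
```

```bash
python3 - <<'E'
from h import *
O=np.array([523.5,183.2]);e=np.array([.1045,.9945]);f=np.array([-.9945,.1045])
ims=[]
for n in ("scene","top"):
    p,d=env.read_camera(n);P=cloud(n,d);ims.append(p)
    q=P[...,:2]-O; sx,sy=q@e,q@f;z=P[...,2]
    S=np.dstack([sx,sy,z])
    h=cv2.cvtColor(p,cv2.COLOR_RGB2HSV);H,Sa,V=[h[...,i].astype(int) for i in range(3)]
    red=((H<5)|(H>172))&(Sa>120)&(abs(sy)<90)&(abs(sx)<120)&(z>95)
    print(n,"bar",np.round(S[red].mean(0),1) if red.any() else 0,red.sum())
    m=(V<70)&(abs(sy)<25)&(sx>100)&(sx<150)&(z>150)&(z<215)
    if m.any(): print("knob",m.sum(),np.round(np.percentile(S[m],[3,50,97],axis=0)))
    o=(H>5)&(H<22)&(Sa>120)&(sx>-112)&(sx<30)&(abs(sy)<125)&(z>38)&(z<65)
    rect(P,o,"orange top")
    k=(sx>-112)&(sx<30)&(abs(sy)<118)&(z>42)&(z<60); rect(P,k,"z45-60")
    p0=cv2.imread(f"pics/{n}0.png");P0=cloud(n,np.load(f"pics/{n}0.npy"))
    h=cv2.cvtColor(p0,cv2.COLOR_BGR2HSV);H,Sa,V=[h[...,i].astype(int) for i in range(3)]
    X,Y,Z=P0[...,0],P0[...,1],P0[...,2]
    t=(H>18)&(H<32)&(Sa>130)&(Y<-90)&(Y>-300)&(Z<15)&(Z>-10)&(X>350)&(X<640)
    nl,lab,st,c=cv2.connectedComponentsWithStats(t.astype(np.uint8),connectivity=8)
    i=1+np.argmax(st[1:,4]); rect(P0,lab==i,"tape"); print(st[i])
cv2.imwrite("pics/c4.png",np.hstack([cv2.resize(ims[0][150:350,300:500,::-1],(400,400)),cv2.resize(ims[1][195:345,190:340,::-1],(400,400))]))
E
```

```text
scene bar [ 61.1 -30.3 108.1] 3
knob 187 [[103. -14. 172.]
 [126.  -5. 186.]
 [140.   9. 192.]]
orange top 262 [array([515.9, 131. ]), array([78.9, 60.5]), np.float64(76.0)] [516.5 112.2  49.8]
z45-60 483 [array([506.2, 118.7]), array([ 91.9, 214.1]), np.float64(84.0)] [516.7  98.9  50. ]
tape 369 [array([ 514.9, -219.5]), array([114.3, 150. ]), np.float64(75.2)] [ 516.7 -213.5    3.4]
[263 173  62  42 369]
top bar 0 0
knob 63 [[110. -10. 183.]
 [125.   0. 189.]
 [134.   9. 194.]]
orange top 679 [array([515.1, 142.6]), array([100.1,  61.1]), np.float64(77.1)] [516.  141.4  49.5]
z45-60 685 [array([515.4, 143. ]), array([101.1,  60.7]), np.float64(77.1)] [515.6 142.8  49.5]
tape 442 [array([ 516.7, -219.5]), array([108.9, 148. ]), np.float64(74.6)] [ 516.6 -222.1    3.5]
[372 250  46  55 442]
```

View pics/c4.png

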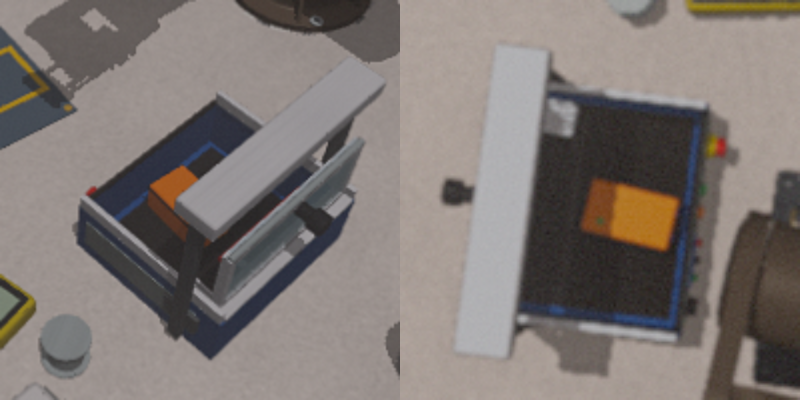

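>>> {"method": "drive_tool", "body": {
  "deltas": "0.1 0.365 0 -0.0365; 0.1 0.365 0 0; 0.1 0.365 0 0; 0.1 0.365 0 0; 0.097 0.363 0 0; 0 0 0 0; 0 0 -0.4 0; 0 0 -0.4 0; 0 0 -0.4 0; 0 0 -0.4 0"
}}

```text
t: 14.48
eef_pos: [514.3, 144.0, 162.3]
tcp_rot: [3.141, -0.0, 1.361]
ft_force: [1.3, 0.9, -0.2]
opening: 1.002
grip_force: 0.0
```

>>> {"method": "drive_tool", "body": {
  "deltas": "0 0 -0.2 0; 0 0 -0.2 0; 0 0 -0.2 0; 0 0 0 0; 0 0 0 0"
}}

```text
t: 14.9
eef_pos: [514.4, 143.3, 103.3]
tcp_rot: [-3.14, 0.001, 1.36]
ft_force: [-0.3, 0.3, 0.6]
opening: 0.999
grip_force: 0.0
```

>>> {"method": "drive_tool", "body": {
  "deltas": "0.008 0 -0.2 -0.0045; 0 0 -0.2 0; 0 0 -0.2 0; 0 0 -0.07 0; 0 0 0 0; 0 0 0 0"
}}

```text
t: 15.4
eef_pos: [516.2, 142.6, 37.7]
tcp_rot: [3.141, -0.0, 1.345]
ft_force: [-0.4, 1.6, 0.8]
opening: 1.001
grip_force: 0.0
```

>>> {"method": "drive_tool", "body": {
  "deltas": "0 0 0 0; 0 0 0 0; 0 0 0 0; 0 0 0 0; 0 0 0 0; 0 0 0 0; 0 0 0 0; 0 0 0 0; 0 0 0 0; 0 0 0 0",
  "gripper": 1
}}

```text
t: 16.23
eef_pos: [515.8, 142.3, 36.8]
tcp_rot: [3.141, -0.0, 1.345]
ft_force: [-0.8, -0.7, 5.0]
opening: 0.629
grip_force: 30.0
```

>>> {"method": "drive_tool", "body": {
  "deltas": "0 0 0.2 0; 0 0 0.4 0; 0 0 0.4 0; 0 0 0.4 0; 0 0 0.2 0; 0 -0.36 0 -0.0394; 0 -0.36 0 -0.0394; 0 -0.36 0 -0.0394; 0 -0.36 0 -0.0394; 0 -0.36 0 -0.0394"
}}

```text
t: 17.07
eef_pos: [515.1, -39.2, 196.4]
tcp_rot: [-3.141, 0.0, 0.72]
ft_force: [0.6, -0.1, -2.2]
opening: 0.627
grip_force: 30.0
```

>>> {"method": "drive_tool", "body": {
  "deltas": "0 -0.364 0 -0.0394; 0 -0.364 0 -0.0394; 0 -0.364 0 -0.0394; 0 -0.364 0 -0.0394; 0 -0.364 0 -0.0394; 0 0 0 -0.0394; 0 0 0 -0.0394; 0 0 0 -0.0394; 0 0 0 0; 0 0 0 0"
}}

```text
t: 17.9
eef_pos: [515.5, -219.6, 196.2]
tcp_rot: [-3.141, 0.001, -0.261]
ft_force: [0.2, 1.0, -2.3]
opening: 0.629
grip_force: 30.0
```

>>> {"method": "drive_tool", "body": {
  "deltas": "0 0 -0.3 0; 0 0 -0.3 0; 0 0 -0.3 0; 0 0 -0.3 0; 0 0 -0.2 0; 0 0 -0.1 0; 0 0 -0.04 0; 0 0 0 0; 0 0 0 0; 0 0 0 0"
}}

```text
t: 18.73
eef_pos: [516.3, -220.0, 43.9]
tcp_rot: [3.141, -0.002, -0.264]
ft_force: [-0.2, 0.8, -1.7]
opening: 0.628
grip_force: 30.0
```

```bash
python3 - <<'E'
from h import *
p,d=env.read_camera("scene")
cv2.imwrite("pics/c5.png",cv2.resize(p[130:270,200:360,::-1],(640,560)))
E
```

```text
(no output)
```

View pics/c5.png

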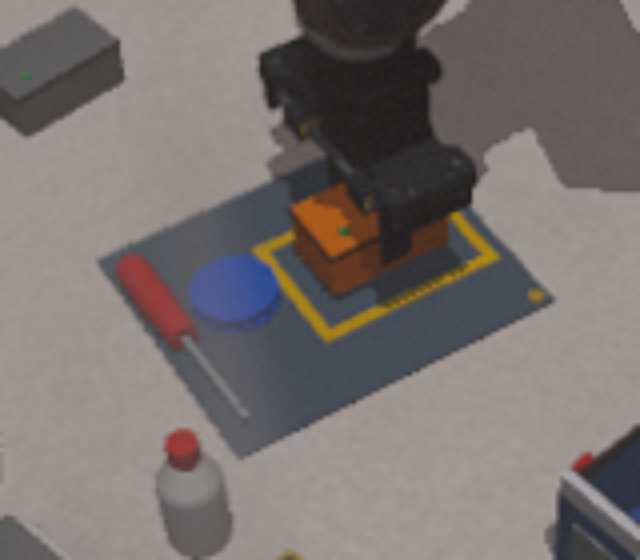

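>>> {"method": "drive_tool", "body": {
  "deltas": "0 0 -0.03 0; 0 0 -0.03 0; 0 0 -0.015 0; 0 0 -0.01 0; 0 0 -0.006 0; 0 0 0 0; 0 0 0 0"
}}

```text
t: 19.37
eef_pos: [515.7, -219.7, 34.8]
tcp_rot: [3.141, -0.0, -0.264]
ft_force: [-4.9, 2.6, 16.4]
opening: 0.629
grip_force: 30.0
```

Contact made. Release and rise straight up.

>>> {"method": "drive_tool", "body": {
  "deltas": "0 0 0.006 0; 0 0 0 0; 0 0 0 0; 0 0 0 0; 0 0 0 0; 0 0 0 0; 0 0 0 0",
  "gripper": 0
}}

```text
t: 19.95
eef_pos: [515.7, -219.7, 34.0]
tcp_rot: [3.142, 0.0, -0.265]
ft_force: [0.7, -0.1, 0.0]
opening: 0.992
grip_force: 0.0
```

>>> {"method": "drive_tool", "body": {
  "deltas": "0 0 0.1 0; 0 0 0.3 0; 0 0 0.4 0; 0 0 0.4 0; 0 0 0.4 0; 0 0 0.4 0; -0.1 0.38 0 0; -0.1 0.38 0 0; -0.1 0.38 0 0; 0 0 0 0"
}}

```text
t: 20.78
eef_pos: [483.4, -101.0, 235.3]
tcp_rot: [-3.141, 0.001, -0.262]
ft_force: [0.6, -0.7, 0.8]
opening: 1.0
grip_force: 0.0
```

```bash
python3 - <<'E'
from h import *
O=np.array([523.5,183.2]);e=np.array([.1045,.9945]);f=np.array([-.9945,.1045])
for n in("top","scene"):
    p,d=env.read_camera(n);P=cloud(n,d);X,Y,z=P[...,0],P[...,1],P[...,2]
    r=(X>380)&(X<640)&(Y<-100)&(Y>-330)
    h=cv2.cvtColor(p,cv2.COLOR_RGB2HSV);H,Sa,V=[h[...,i].astype(int) for i in range(3)]
    rect(P,r&(z>42)&(z<56),"unit top")
    t=(H>18)&(H<32)&(Sa>130)&r&(z<12)
    nl,lab,st,c=cv2.connectedComponentsWithStats(t.astype(np.uint8),connectivity=8)
    i=1+np.argmax(st[1:,4]); rect(P,lab==i,"tape")
    q=P[...,:2]-O; S=np.dstack([q@e,q@f,z])
    m=(V<70)&(abs(S[...,1])<25)&(S[...,0]>100)&(S[...,0]<150)&(z>150)&(z<215)
    if m.any(): print("knob",np.round(np.percentile(S[m],[3,50,97],axis=0)))
    if n=="scene": cv2.imwrite("pics/c6.png",cv2.resize(p[130:350,200:500,::-1],(750,550)))
print(env.state()["ft_force"])
E
```

```text
unit top 368 [array([ 536. , -224.3]), array([60.9, 59.5]), np.float64(73.9)] [ 535.4 -223.6   48. ]
tape 241 [array([ 542.5, -226.9]), array([108.8,  93.5]), np.float64(74.7)] [ 567.  -248.7    3.7]
knob [[112. -10. 181.]
 [125.   0. 189.]
 [134.   9. 195.]]
unit top 565 [array([ 517.9, -220.8]), array([ 65.5, 102.4]), np.float64(76.0)] [ 519.2 -218.5   47.6]
tape 241 [array([ 516.1, -219.6]), array([110.9, 148.8]), np.float64(74.0)] [ 554.1 -186.3    3.4]
knob [[103. -14. 173.]
 [126.  -6. 185.]
 [140.   9. 193.]]
[ 0.24716416 -1.05920202 -0.71051233]
```

View pics/c6.png

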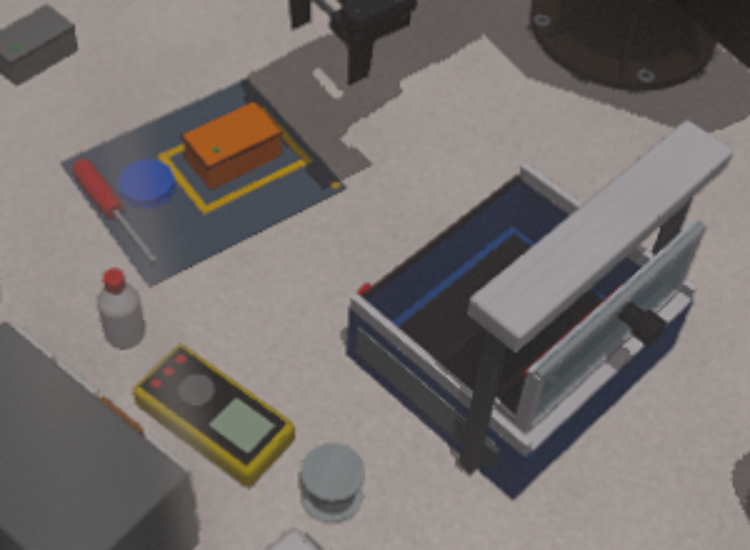

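```bash
python3 -c "
from cell import env
print(env.job_done())"
```

```text
the job is handed in; nothing more can be done
None
```

The job is handed in at about 21 s. The cover is folded back with its panels upright and flat together and released, and the orange unit stands flat inside the yellow rectangle, within about 2 mm and 2° of square. I held the tool upright throughout because the moves cannot lean it. The highest force I read was about 70 N at the wrist, for a moment while starting the cover at its knob. I saw no sign of contact with the light bar.

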